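# Sort look-alike bead bottles by weight

## Task

The three capped bottles leaning in the sloping steel rack look alike, but one is full of beads, one is half full and one is empty: lift them to feel which is which. Stand the full one upright in the far compartment of the white tray and the empty one upright in its near compartment, and leave the half-full one leaning in the rack, in any slot. Do not knock a bottle over, and leave the other things on the bench where they are.

Things in the scene. Friction and masses are not known exactly. Their poses are not given: they have to be found in the camera images.
- bottle_1: White bottle, blue screw cap, 56 mm across (cap too: fingers close at 56 mm), 104 mm tall. One of three look-alikes in any order; only weight differs: full about 450 g, half full 260 g, empty 100 g (each within 8 %). The number tells nothing. Origin: centre of its underside, z: towards the cap. Starts in a rack slot, leaning 23 degrees, cap towards the robot.
- bottle_2: White bottle, blue screw cap, 56 mm across (cap too: fingers close at 56 mm), 104 mm tall. One of three look-alikes in any order; only weight differs: full about 450 g, half full 260 g, empty 100 g (each within 8 %). The number tells nothing. Origin: centre of its underside, z: towards the cap. Starts in a rack slot, leaning 23 degrees, cap towards the robot.
- bottle_3: White bottle, blue screw cap, 56 mm across (cap too: fingers close at 56 mm), 104 mm tall. One of three look-alikes in any order; only weight differs: full about 450 g, half full 260 g, empty 100 g (each within 8 %). The number tells nothing. Origin: centre of its underside, z: towards the cap. Starts in a rack slot, leaning 23 degrees, cap towards the robot.
- rack: Fixed sloping steel rack, 105 x 262 x 72 mm, 3 slots 92 mm apart along its y. Slot axes lean 23 degrees from vertical to its -x side (towards the robot). Slot: 66 mm between cheeks 36 mm high, front plate 61 mm high on which the bottle leans, rear lip 9 mm high with 13 mm of play; lift straight up to clear the plate. Origin: centre of underside; x away from the robot, yaw within 0.12.
- slot_1 (a point): Centre of the floor of the rack's left (+y) slot, where the centre of a bottle's underside rests, 21 mm above the worktop.
- slot_2 (a point): Centre of the floor of the rack's middle slot, where the centre of a bottle's underside rests, 21 mm above the worktop.
- slot_3 (a point): Centre of the floor of the rack's right (-y) slot, where the centre of a bottle's underside rests, 21 mm above the worktop.
- tray: White plastic open tray, fixed to the worktop, 200 x 112 x 26 mm (x, y, z at yaw 0), walls 4 mm, floor 4 mm thick, one cross wall halves it into a far and a near compartment, each 94 x 104 mm inside. Left of the gel runner. Origin: centre of its underside; x points away from the robot, yaw within 0.15 rad.
- tray_far (a point): Centre of the floor of the tray's compartment farther from the robot (4 mm above the worktop).
- tray_near (a point): Centre of the floor of the tray's compartment nearer the robot (4 mm above the worktop).
- casting_tray: Bystander: red gel casting tray, 52 x 190 x 18 mm. Origin: centre of its underside.
- comb_white: Bystander: white gel comb, 24 x 165 x 11 mm. Origin: centre of its underside.
- pipette: Bystander: black and yellow pipette lying down, 233 x 95 x 28 mm. Origin: centre of its underside.
- timer: Bystander: white count-down timer, 62 x 66 x 19 mm. Origin: centre of its underside.
- petri_dish: Bystander: petri dish, 61 mm across, 15 mm high. Origin: centre of its underside.
- conical_flask: Bystander: glass conical flask, 64 mm across, 118 mm tall. Origin: centre of its underside.

How it is judged (in metres and radians):
At the end, for the whole second after the job is handed in: Full bottle (weighing over 3.4 N on the tray) upright (0.1 rad) on the floor of the far compartment, axis within 35 mm of its centre; empty one (under 1.7 N) likewise in the near one; the third in a rack slot, underside centre within 22 mm of the slot point, leaning 0.26-0.54 rad; all at rest (((horizontal distance between bottle_1 and tray_far below 0.035 m and height (world z) of bottle_1 below 0.012 m and angle between bottle_1's own z axis and vertical below 0.1 rad and contact force between bottle_1 and tray above 3.4 N) or (horizontal distance between bottle_2 and tray_far below 0.035 m and height (world z) of bottle_2 below 0.012 m and angle between bottle_2's own z axis and vertical below 0.1 rad and contact force between bottle_2 and tray above 3.4 N) or (horizontal distance between bottle_3 and tray_far below 0.035 m and height (world z) of bottle_3 below 0.012 m and angle between bottle_3's own z axis and vertical below 0.1 rad and contact force between bottle_3 and tray above 3.4 N)) and ((horizontal distance between bottle_1 and tray_near below 0.035 m and height (world z) of bottle_1 below 0.012 m and angle between bottle_1's own z axis and vertical below 0.1 rad and contact force between bottle_1 and tray below 1.7 N) or (horizontal distance between bottle_2 and tray_near below 0.035 m and height (world z) of bottle_2 below 0.012 m and angle between bottle_2's own z axis and vertical below 0.1 rad and contact force between bottle_2 and tray below 1.7 N) or (horizontal distance between bottle_3 and tray_near below 0.035 m and height (world z) of bottle_3 below 0.012 m and angle between bottle_3's own z axis and vertical below 0.1 rad and contact force between bottle_3 and tray below 1.7 N)) and (((distance between bottle_1 and slot_1 below 0.022 m or distance between bottle_1 and slot_2 below 0.022 m or distance between bottle_1 and slot_3 below 0.022 m) and angle between bottle_1's own z axis and vertical between 0.26 and 0.54 rad) or ((distance between bottle_2 and slot_1 below 0.022 m or distance between bottle_2 and slot_2 below 0.022 m or distance between bottle_2 and slot_3 below 0.022 m) and angle between bottle_2's own z axis and vertical between 0.26 and 0.54 rad) or ((distance between bottle_3 and slot_1 below 0.022 m or distance between bottle_3 and slot_2 below 0.022 m or distance between bottle_3 and slot_3 below 0.022 m) and angle between bottle_3's own z axis and vertical between 0.26 and 0.54 rad)) and linear speed of each of bottle_1, bottle_2, bottle_3 below 0.02 m/s); the robot touches nothing.
It fails at once if a bottle is knocked over or turned beyond 60 degrees (angle between any of bottle_1, bottle_2, bottle_3's own z axis and vertical above 1.05 rad).
It fails at once if a bystander is moved more than 40 mm (distance of any of casting_tray, comb_white, pipette, timer, petri_dish, conical_flask from where it was at the start of the episode above 0.04 m).
It also fails if it takes over 72 s, if anything falls off the work surface, if the arm or the gripper's body presses on something with over 40 N, if the wrist force passes 120 N, or if a joint passes its speed limit or range.

## Robot

A 7-joint arm with a two-finger parallel gripper is mounted at the origin on a cart in front of the work surface, level with it; the furniture and walls round the work are solid. World frame = base frame: x ahead of the robot, y to its left, z up, the work surface at z = 0. Lengths are in m, angles in degrees, forces in N, time in s.
With the tool pointing down it reaches from about 0.4 to 0.925 m from the base axis. Payload 4.1 kg.
Tool frame: the origin (TCP) lies at the very end of the fingers, on their centre line; the grasp point (between the pads) lies 19 mm behind it; z points along the fingers, y is the line along which they close (so a half turn about z gives the same grasp; the last joint's range is limited). The gripper opens to 85 mm and grips with 20 to 120 N. Pads are 22 mm wide; open, the fingers measure 114 mm over their backs; the gripper's body (76 mm by 85 mm) begins 54 mm behind the grasp point. The pads swing forward as they close: fully open they stand 13 mm farther back than shut.
Start: joints at [-72.25, 22.827, 2.584, 88.041, -1.071, 69.15, -2.905], TCP at [0.258, 0.596, 0.231] pointing down, gripper open.
Joint ranges: [-161.44, 161.44], [-28.35, 127.94], [-78.24, 83.42], [0, 140.83], [-78.03, 258.03], [13.02, 114.36], [-168.23, 168.23]. Speed limits (degrees/s): [147.25, 147.25, 180, 180, 180, 180, 180].

## Interface

Orientations are given as a 3x3 rotation matrix whose columns are the frame's x, y, z axes.
In Python, from cell import arm, eyes, ticket gives the robot as it stands.
- The arm moves only by the tool jog_arm, never from a script. Its argument "steps" is a list of rows, each a list of 3 entries, a list of its own where there are three numbers: the closure, from -1 (fully open) to 1 (shut), then the shift along the tool's x, y, z in cm, then the turn, a rotation vector about the tool's x, y, z in rad. A call has 1 to 12 rows; each row is the pose to reach, as a shift and turn from the pose commanded when the call began, along the tool's axes at that moment; what a row does not reach only later rows make up. A row lasts 1/12 s, in which the tool goes at most 41.7 mm and 7.16 degrees, less where a joint would pass 70% of its speed; a pose out of reach is approached as far as the arm can. A call with a gripper value outside its range is refused whole. The fingers move at their own pace and stop on an object; the grip force is fixed at half the most. Time passes only in rows, so rows that repeat a pose let the fingers close. It gives the time, the measured TCP pose, the force, the opening and the grip force at its end, in the units of the state.
- arm.observe(): the state, without advancing time (a new reading comes with each control period).
- eyes.snapshot(name): name is "scene" or "top"; returns a dict with "pixels" (400x640x3 uint8, red, green, blue), "range_z" (400x640 float32, m along the optical axis (not along the pixel's ray), 0 where there is no reading), "K" (3x3 intrinsics, pixels), "k1" (the pictures are not rectified: a ray, as slopes to the right and down, at radius r is drawn at 1 + k1 r^2 times it, then the intrinsics apply), "T" (4x4, takes a point from camera to world coordinates). Camera axes: x right, y up, looking along -z (the intrinsics and any distortion apply to the point x, -y, -z); pixel columns grow to the right and rows downward; lengths in m; the calibration is good to about 2 mm. A picture is of the moment at which its call begins.
- ticket.finish_job(): hands the job in; it is judged then, once.
Trained networks look in a picture, given as the dict that the camera call returned (one of the last four; its "shot" number tells which), for a name from the list of things; names that differ only in an ending like _2 or _b are one class to them, and where a whole thing is asked for, a point or a joint stands for the part that bears it (a point fixed in the world has none). Each returns a list of dicts, best first, with "score" (0 to 1); they miss things now and then, are a little off and sometimes report something else, mostly with a low value. They report only what shows in the picture. A call takes as long as a camera call.
- eyes.recognise(query, picture): "bbox" ([left, top, right, bottom] in pixels, round what is visible of it).
- eyes.pinpoint(query, picture): "xy" ([column, row] in pixels: a listed point, or the origin of a listed thing).
The state is a dict: "clock": time; "q": joint angles; "dq": joint speeds; "effort": joint torques, N m; "tool_pos": TCP position; "eef_rot": TCP orientation; "contact_force": force on the tool from outside, world axes, zero at the start; "torque": the same for the moment, N m; "width": finger opening in m; "gripper_force": force on a finger pad.
Only numpy, scipy, OpenCV 4.12 (cv2) and the standard library are available. Lean on these libraries where they do the work, as an engineer would, in place of code of your own. Each camera call takes 0.05 s, during which the arm holds its last target. There are 200 camera calls.

## Working session

There is one attempt and no reset: what is moved stays moved. The work goes in short steps, Python scripts to look and compute and a tool call to move; the robot and the scene stay as the last step left them, time stands still between calls to the robot, and variables do not carry over. Pictures are saved under pics/ and viewed, at most 10 in all, crops included, and the job is handed in when it is done.

Besides the shell and the picture viewer there is one more tool, called after ">>>" as a command line: name --argument value ..., lists and objects as JSON in quotes. jog_arm: Moves the arm, as the interface text tells. Its arguments: {"type":"object","properties":{"steps":{"type":"array","items":{"type":"array"}}},"required":["steps"]}

```bash
ls; mkdir -p pics
cat > h.py <<'E'
import numpy as np, cv2
from cell import arm, eyes, ticket
def ray(s,xy):
    K=np.array(s["K"]);T=np.array(s["T"]);k=s["k1"]
    d=np.array([(xy[0]-K[0,2])/K[0,0],(xy[1]-K[1,2])/K[1,1]]);u=d.copy()
    for _ in range(30): u=d/(1+k*(u@u))
    return T[:3,3],T[:3,:3]@np.array([u[0],-u[1],-1.])
def atz(s,xy,z):
    o,d=ray(s,xy); return o+d*(z-o[2])/d[2]
def depth(s,xy):
    o,d=ray(s,xy); c,r=int(round(xy[0])),int(round(xy[1]))
    return o+d*s["range_z"][r,c]
def tri(a,pa,b,pb):
    o1,d1=ray(a,pa);o2,d2=ray(b,pb);A=np.c_[d1,-d2];t=np.linalg.lstsq(A,o2-o1,rcond=None)[0]
    p,q=o1+d1*t[0],o2+d2*t[1]; return (p+q)/2,np.linalg.norm(p-q)
def cloud(s):
    K=np.array(s["K"]);T=np.array(s["T"]);z=s["range_z"];h,w=z.shape
    uv=np.stack(np.meshgrid(np.arange(w),np.arange(h)),-1).reshape(-1,1,2).astype(float)
    n=cv2.undistortPoints(uv,K,np.array([s["k1"],0,0,0.]))[:,0]
    P=np.c_[n[:,0],-n[:,1],-np.ones(len(n))]*z.reshape(-1,1)
    return (P@T[:3,:3].T+T[:3,3]).reshape(h,w,3)
E
python3 - <<'E'
from h import *
np.set_printoptions(precision=4,suppress=True)
S={n:eyes.snapshot(n) for n in("scene","top")}
for n in S: cv2.imwrite(f"pics/{n}0.png",S[n]["pixels"][:,:,::-1]); print(n,S[n]["T"],S[n]["K"],S[n]["k1"])
for q in["bottle_1","slot_1","slot_2","slot_3","tray_far","tray_near","tray","rack","conical_flask"]:
  for n in S:
    for r in eyes.pinpoint(q,S[n])[:3]: print(q,n,r["score"],r["xy"],depth(S[n],r["xy"]))
print(arm.observe())
E
```

```text
pics
scene [[ 0.8063  0.5197 -0.2825  0.1692]
 [-0.5914  0.6971 -0.4053 -0.5001]
 [-0.0137  0.4939  0.8694  1.1535]
 [ 0.      0.      0.      1.    ]] [[384.739    0.     321.0053]
 [  0.     384.739  194.5814]
 [  0.       0.       1.    ]] -0.09278067431088018
top [[ 0.0048  0.9865 -0.1637  0.3204]
 [-0.9999  0.0027 -0.0132  0.0089]
 [-0.0126  0.1638  0.9864  1.3721]
 [ 0.      0.      0.      1.    ]] [[414.3668   0.     322.2037]
 [  0.     414.3668 206.1177]
 [  0.       0.       1.    ]] 0.013076769194838444
bottle_1 scene 0.76 [398.1, 235.9] [ 0.6064 -0.2628  0.1125]
bottle_1 scene 0.66 [384.0, 216.0] [ 0.6316 -0.1774  0.0759]
bottle_1 scene 0.63 [367.4, 195.6] [ 0.6399 -0.0871  0.0684]
bottle_1 top 0.82 [408.4, 172.3] [ 0.636  -0.2415  0.116 ]
bottle_1 top 0.71 [350.7, 175.3] [ 0.6234 -0.0618  0.1275]
bottle_1 top 0.68 [380.8, 172.0] [ 0.6369 -0.156   0.1161]
slot_1 scene 0.87 [403.0, 236.8] [ 0.6187 -0.2722  0.1064]
slot_1 scene 0.8 [361.4, 195.8] [ 0.6113 -0.0877  0.0984]
slot_1 top 0.83 [379.5, 176.0] [ 0.622  -0.1506  0.1249]
slot_1 top 0.73 [405.0, 173.7] [ 0.6329 -0.23
[... 1414 characters left out ...]
.66 [345.7, 255.5] [ 0.3836 -0.0508  0.0016]
conical_flask top 0.6 [227.2, 209.6] [0.5348 0.3453 0.0042]
{'clock': 1.0, 'q': array([-72.2496,  22.8256,   2.5841,  88.0415,  -1.0739,  69.1499,
        -2.905 ]), 'dq': array([ 0.0156, -0.1206,  0.0822, -0.0578,  0.0033, -0.0091, -0.042 ]), 'effort': array([  0.0008, -47.5026,   1.3637, -25.4512,   0.0114,   0.0012,
         0.    ]), 'tool_pos': array([0.2584, 0.5965, 0.2314]), 'eef_rot': array([[-0.9176,  0.3975,  0.    ],
       [ 0.3975,  0.9176,  0.0001],
       [ 0.    ,  0.0001, -1.    ]]), 'contact_force': array([-1.0913,  0.2284,  0.1688]), 'torque': array([ 0.0285, -0.0104, -0.0355]), 'gripper_force': 0.0, 'width': 0.0851465856960724}
```

View pics/scene0.png

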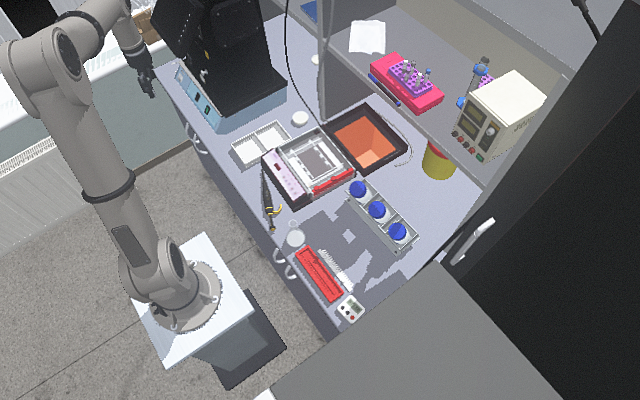

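View pics/top0.png

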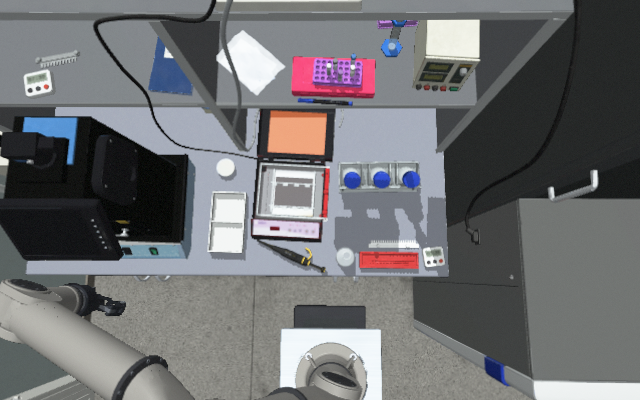

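Scene picture: three blue caps at about (358,189), (378,210), (398,232) in the rack, tray at (260,143), gel runner and pipette between them. Top picture: caps at (352,179), (381,179), (410,179); tray compartments at (229,207) and (227,236); a shelf lies beyond the rack.

Run:
```python
from h import *
from scipy import ndimage
np.set_printoptions(precision=4,suppress=True,linewidth=200)
S={n:eyes.snapshot(n) for n in("scene","top")}
allP=[]
C={}
for n,s in S.items():
    P=cloud(s);C[n]=P;ok=s["range_z"]>0;allP.append(P[ok])
    hsv=cv2.cvtColor(s["pixels"],cv2.COLOR_RGB2HSV)
    m=(hsv[...,0]>100)&(hsv[...,0]<130)&(hsv[...,1]>140)&(hsv[...,2]>60)&ok&(abs(P[...,0]-.63)<.12)&(P[...,1]<0)&(P[...,1]>-.35)&(P[...,2]<.2)
    m=m&(P[...,2]>.06)
    l,k=ndimage.label(m)
    for i in range(1,k+1):
        q=P[l==i]
        if len(q)<40: continue
        top=q[q[:,2]>np.percentile(q[:,2],30)]
        c=q.mean(0); 
        # plane fit on robust subset
        w=q.copy()
        for _ in range(4):
            cc=w.mean(0);nn=np.linalg.svd(w-cc)[2][2];nn*=np.sign(nn[2]);d=abs((q-cc)@nn);w=q[d<max(.004,np.median(d))]
        print(n,len(q),"cen",c,"plane c",cc,"n",nn,len(w),"px",np.argwhere(l==i).mean(0)[::-1],np.ptp(np.argwhere(l==i),axis=0))
A=np.vstack(allP)
print("max-z map cm; rows x .25.. .95 ; cols y .6..-.4")
for x in np.arange(.25,.95,.05):
    print("%.2f"%x,[ (lambda q:int(100*q.max()) if len(q) else -1)(A[(abs(A[:,0]-x)<.025)&(abs(A[:,1]-y)<.025)&(A[:,2]<1.0),2]) for y in np.arange(.6,-.41,-.05)])
# tray walls
for n,P in C.items():
    m=(P[...,2]>.018)&(P[...,2]<.034)&(P[...,0]>.36)&(P[...,0]<.63)&(P[...,1]>.26)&(P[...,1]<.43)
    l,k=ndimage.label(m,np.ones((3,3)));sz=ndimage.sum(m,l,range(1,k+1));i=1+int(np.argmax(sz))
    q=P[l==i]; r=cv2.minAreaRect(q[:,:2].astype(np.float32)); print(n,"tray",len(q),r,q[:,2].mean())
for q in["tray","rack","tray_far","tray_near"]:
    a=eyes.pinpoint(q,S["scene"]);b=eyes.pinpoint(q,S["top"])
    if a and b: print(q,tri(S["scene"],a[0]["xy"],S["top"],b[0]["xy"]))
```

```text
scene 193 cen [ 0.6104 -0.0659  0.1155] plane c [ 0.6099 -0.0644  0.1169] n [-0.373  -0.0062  0.9278] 169 px [357.1865 188.4093] [16 15]
scene 217 cen [ 0.6121 -0.1583  0.1153] plane c [ 0.6113 -0.1563  0.1163] n [-0.3848 -0.0267  0.9226] 187 px [376.7327 209.1475] [16 16]
scene 229 cen [ 0.6128 -0.2492  0.1158] plane c [ 0.6123 -0.2484  0.1162] n [-0.388  -0.0506  0.9203] 210 px [396.8472 230.8821] [16 17]
top 222 cen [ 0.6141 -0.2484  0.117 ] plane c [ 0.613  -0.2498  0.1175] n [-0.3845  0.023   0.9229] 170 px [410.9054 179.1081] [16 16]
top 208 cen [ 0.6114 -0.0657  0.1171] plane c [ 0.6103 -0.0663  0.1174] n [-0.3996 -0.042   0.9157] 176 px [351.7981 179.8654] [16 16]
top 212 cen [ 0.6131 -0.1568  0.1169] plane c [ 0.6113 -0.158   0.117 ] n [-0.3348 -0.0039  0.9423] 170 px [381.2453 179.4009] [15 16]
max-z map cm; rows x .25.. .95 ; cols y .6..-.4
0.25 [62, 64, 65, 66, 66, -84, -84, -83, -84, -84, -84, -84, -83, -84, -84, -84, -84, -84, -84, -83, 45]
0.30 [61, 62, 61, 0, 0, 0, 0, 0, 0, 0, 0, 0, 0, 0, 0, 0, 0, 0, 0, 0, 45]
0.35 [40, 40, 40, 5, 0, 0, 0, 0, 0, 2, 2, 2, 3, 12, 2, 2, 
[... 738 characters left out ...]
 76, 76, -1]
0.85 [39, 39, 39, 40, 40, -1, 60, 40, 41, 40, 42, 43, 43, 47, 42, 39, 75, 76, 76, 77, -1]
0.90 [39, 39, 39, 40, 40, -1, 52, 40, 40, 40, 39, 39, 39, 39, 39, 54, 54, 77, 77, 76, -1]
scene tray 289 ((0.4934852719306946, 0.3447621464729309), (0.11914616823196411, 0.2015894651412964), 88.21958923339844) 0.0237768788685097
top tray 308 ((0.4918562173843384, 0.3394109606742859), (0.11386099457740784, 0.19995778799057007), 88.3938980102539) 0.02489053812863402
rack (array([ 0.6512, -0.1442, -0.0042]), np.float64(0.004131885433355741))
tray_far (array([0.534 , 0.3394, 0.0157]), np.float64(0.002798371573054705))
tray_near (array([0.4414, 0.3442, 0.0052]), np.float64(0.001187512493160462))
```

```bash
cat > mv.py <<'E'
import sys,json
from h import *
from scipy.spatial.transform import Rotation as Ro
def R(t,yaw=0):
    t=np.radians(t);c,s=np.cos(t),np.sin(t)
    return Ro.from_euler("z",yaw).as_matrix()@np.array([[-c,0,s],[0,1,0],[-s,0,-c]])
o=arm.observe();p=o["tool_pos"];M=o["eef_rot"]
print("t",round(o["clock"],2),"p",p.round(4),"F",o["contact_force"].round(2),"w",round(o["width"],4),"gf",round(o["gripper_force"],1),"q",o["q"].round(0))
for a in sys.argv[1:]:
    v=[float(x) for x in a.split(",")]; T=R(v[3],v[4] if len(v)>4 else 0)
    print(a,"->",(100*M.T@(np.array(v[:3])-p)).round(1).tolist(),Ro.from_matrix(M.T@T).as_rotvec().round(3).tolist())
E
python3 mv.py .26,.36,.28,0 .4,.2,.28,10 .58,-.065,.21,23
```

```text
t 1.5 p [0.2584 0.5965 0.2314] F [-0.97 -0.04 -0.33] w 0.0855 gf 0.0 q [-72.  23.   3.  88.  -1.  69.  -3.]
.26,.36,.28,0 -> [-9.5, -21.6, -4.9] [0.0, 0.0, -0.409]
.4,.2,.28,10 -> [-28.8, -30.8, -4.9] [-0.036, -0.172, -0.408]
.58,-.065,.21,23 -> [-55.8, -47.9, 2.1] [-0.082, -0.396, -0.403]
```

>>> jog_arm --steps '[[-1,[-4.7,-10.8,-4.9],[0,0,0]],[-1,[-9.5,-21.6,-4.9],[0,0,-0.2]],[-1,[-9.5,-21.6,-4.9],[0,0,-0.3]],[-1,[-9.5,-21.6,-4.9],[0,0,-0.4]],[-1,[-9.5,-21.6,-4.9],[0,0,-0.409]],[-1,[-9.5,-21.6,-4.9],[0,0,-0.409]],[-1,[-28.8,-30.8,-4.9],[0,0,-0.409]],[-1,[-28.8,-30.8,-4.9],[0,0,-0.409]],[-1,[-28.8,-30.8,-4.9],[0,0,-0.409]],[-1,[-28.8,-30.8,-4.9],[0,0,-0.409]],[-1,[-28.8,-30.8,-4.9],[0,0,-0.409]],[-1,[-28.8,-30.8,-4.9],[0,0,-0.409]]]'

```text
clock: 2.5
tool_pos: [0.4047, 0.1923, 0.2809]
eef_rot: [[-1.0, 0.011, 0.003], [0.011, 1.0, -0.002], [-0.003, -0.002, -1.0]]
contact_force: [0.1, 0.6, 0.1]
width: 0.0853
gripper_force: 0.0
```

```bash
python3 mv.py .58,-.065,.21,23 .5945,-.0655,.156,23 .6275,-.0655,.0785,23
```

```text
t 2.5 p [0.4047 0.1923 0.2809] F [0.14 0.59 0.08] w 0.0853 gf 0.0 q [-49.  -1.  18. 110.   1.  70.  58.]
.58,-.065,.21,23 -> [-17.8, -25.5, 7.2] [-0.004, -0.398, -0.011]
.5945,-.0655,.156,23 -> [-19.2, -25.5, 12.6] [-0.004, -0.398, -0.011]
.6275,-.0655,.0785,23 -> [-22.5, -25.5, 20.4] [-0.004, -0.398, -0.011]
```

>>> jog_arm --steps '[[-1,[-17.8,-25.5,7.2],[0,-0.4,-0.011]],[-1,[-17.8,-25.5,7.2],[0,-0.4,-0.011]],[-1,[-17.8,-25.5,7.2],[0,-0.4,-0.011]],[-1,[-17.8,-25.5,7.2],[0,-0.4,-0.011]],[-1,[-17.8,-25.5,7.2],[0,-0.4,-0.011]],[-1,[-17.8,-25.5,7.2],[0,-0.4,-0.011]],[-1,[-17.8,-25.5,7.2],[0,-0.4,-0.011]],[-1,[-17.8,-25.5,7.2],[0,-0.4,-0.011]],[-1,[-17.8,-25.5,7.2],[0,-0.4,-0.011]],[-1,[-17.8,-25.5,7.2],[0,-0.4,-0.011]],[-1,[-17.8,-25.5,7.2],[0,-0.4,-0.011]]]'

```text
clock: 3.42
tool_pos: [0.5779, -0.0549, 0.208]
eef_rot: [[-0.921, -0.011, 0.388], [-0.011, 1.0, 0.003], [-0.389, -0.002, -0.921]]
contact_force: [-0.6, 0.3, 0.4]
width: 0.0854
gripper_force: 0.0
```

```bash
python3 mv.py .5945,-.0655,.156,23 .6275,-.0655,.0785,23
python3 - <<'E'
from h import *
s=eyes.snapshot("scene"); cv2.imwrite("pics/a1.png",cv2.resize(s["pixels"][100:300,260:500,::-1],None,fx=3,fy=3)[:600])
E
```

```text
t 3.42 p [ 0.5779 -0.0549  0.208 ] F [-0.65  0.29  0.39] w 0.0854 gf 0.0 q [-36.   6.  40. 118. -10.  34. 101.]
.5945,-.0655,.156,23 -> [0.5, -1.1, 5.4] [0.003, -0.002, 0.011]
.6275,-.0655,.0785,23 -> [0.5, -1.1, 13.9] [0.003, -0.002, 0.011]
```

View pics/a1.png

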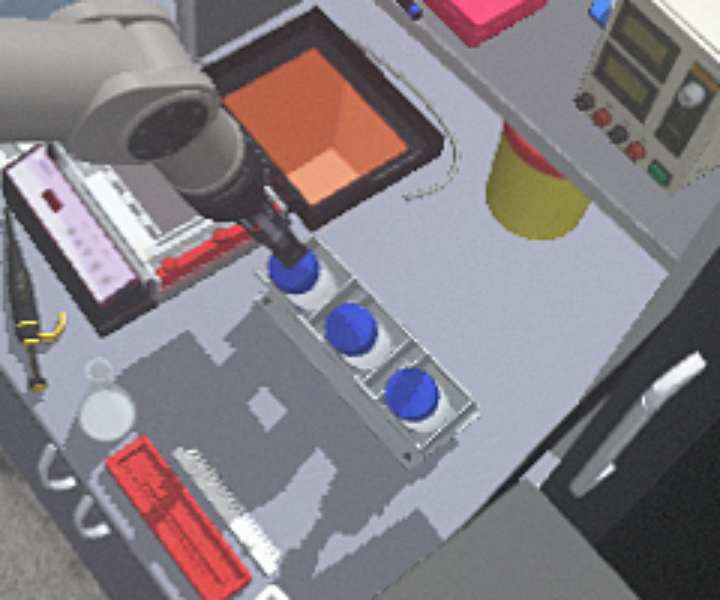

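Gripper hangs above the left cap (295,270 in the crop); the gel runner's edge (red strip) is close on its left, so I check that clearance.

Run:
```python
from h import *
s=eyes.snapshot("top");P=cloud(s)
r=cv2.minAreaRect
i=(P[...,0]>.5)&(P[...,0]<.72)&(P[...,1]<.04)&(P[...,1]>-.06)&(P[...,2]>.05)
import sys
for n in("top",):
  for z0,z1 in((.05,.07),(.07,.085),(.085,.13),(.13,.2)):
    for x0 in(.5,.56,.62,.68):
      q=P[(P[...,0]>x0)&(P[...,0]<x0+.06)&(P[...,1]<.06)&(P[...,1]>-.03)&(P[...,2]>z0)&(P[...,2]<z1)]
      print(z0,x0,len(q),q[:,1].min().round(3) if len(q) else "")
```

```text
0.05 0.5 20 0.027
0.05 0.56 32 0.021
0.05 0.62 66 0.018
0.05 0.68 71 -0.028
0.07 0.5 24 0.008
0.07 0.56 29 0.005
0.07 0.62 26 0.018
0.07 0.68 26 0.018
0.085 0.5 96 0.008
0.085 0.56 54 0.005
0.085 0.62 83 0.005
0.085 0.68 0 
0.13 0.5 0 
0.13 0.56 0 
0.13 0.62 0 
0.13 0.68 0
```

>>> jog_arm --steps '[[-0.6,[0.5,-1.1,2],[0,0,0.011]],[-0.6,[0.5,-1.1,4],[0,0,0.011]],[-0.6,[0.5,-1.1,4],[0,0,0.011]],[-0.6,[0.5,-1.1,4],[0,0,0.011]]]'

```text
clock: 3.85
tool_pos: [0.5887, -0.0652, 0.1691]
eef_rot: [[-0.922, -0.003, 0.388], [-0.001, 1.0, 0.003], [-0.388, 0.003, -0.922]]
contact_force: [-0.2, -0.2, 1.0]
width: 0.0686
gripper_force: 0.0
```

```bash
python3 mv.py .6275,-.0655,.0785,23
```

```text
t 3.85 p [ 0.5887 -0.0652  0.1691] F [-0.18 -0.2   1.01] w 0.0686 gf 0.0 q [-31.  11.  38. 119. -18.  30. 109.]
.6275,-.0655,.0785,23 -> [-0.1, -0.1, 9.9] [0.003, -0.003, 0.001]
```

>>> jog_arm --steps '[[-0.6,[0,0,2],[0,0,0]],[-0.6,[0,0,4],[0,0,0]],[-0.6,[0,0,6],[0,0,0]],[-0.6,[0,0,8],[0,0,0]],[-0.6,[-0.1,0,9.5],[0,0,0]],[-0.6,[-0.1,0,9.9],[0,0,0]],[-0.6,[-0.1,0,9.9],[0,0,0]],[-0.6,[-0.1,0,9.9],[0,0,0]]]'

```text
clock: 4.52
tool_pos: [0.6294, -0.0659, 0.0802]
eef_rot: [[-0.92, -0.002, 0.391], [-0.0, 1.0, 0.003], [-0.391, 0.002, -0.92]]
contact_force: [-0.2, -0.2, 0.2]
width: 0.0681
gripper_force: 0.0
```

```bash
python3 mv.py .6275,-.0655,.0785,23
```

```text
t 4.52 p [ 0.6294 -0.0659  0.0802] F [-0.25 -0.19  0.21] w 0.0681 gf 0.0 q [-19.  23.  27. 118. -34.  21. 123.]
.6275,-.0655,.0785,23 -> [0.2, 0.0, 0.1] [0.003, 0.001, 0.0]
```

>>> jog_arm --steps '[[1,[0,0,0],[0,0,0]],[1,[0,0,0],[0,0,0]],[1,[0,0,0],[0,0,0]],[1,[0,0,0],[0,0,0]],[1,[0,0,0],[0,0,0]]]'

```text
clock: 4.93
tool_pos: [0.6294, -0.0658, 0.0807]
eef_rot: [[-0.92, -0.001, 0.392], [-0.0, 1.0, 0.003], [-0.392, 0.003, -0.92]]
contact_force: [-3.0, 1.1, 5.2]
width: 0.0551
gripper_force: 61.8
```

>>> jog_arm --steps '[[1,[-0.4,0,-0.9],[0,0,0]],[1,[-0.8,0,-1.8],[0,0,0]],[1,[-1.6,0,-3.7],[0,0,0]],[1,[-2.4,0,-5.5],[0,0,0]],[1,[-3.1,0,-7.4],[0,0,0]],[1,[-3.5,0,-8.3],[0,0,0]],[1,[-3.5,0,-8.3],[0,0,0]],[1,[-3.5,0,-8.3],[0,0,0]],[1,[-3.5,0,-8.3],[0,0,0]]]'

```text
clock: 5.68
tool_pos: [0.6276, -0.066, 0.1675]
eef_rot: [[-0.922, -0.001, 0.387], [-0.0, 1.0, 0.003], [-0.387, 0.003, -0.922]]
contact_force: [-0.8, -0.4, -2.3]
width: 0.055
gripper_force: 63.8
```

```bash
python3 - <<'E'
from h import *
F=[]
for i in range(4): eyes.snapshot("top");o=arm.observe();F.append(o["contact_force"]);
print(np.round(F,2))
E
python3 mv.py .56,-.06,.24,10 .56,.10,.26,0 .5415,.3405,.24,0 .5415,.3405,.09,0 .4435,.3435,.24,0
```

```text
[[ 0.04 -0.44 -0.95]
 [ 0.83 -0.31 -2.59]
 [ 0.26  0.32 -3.47]
 [ 0.33 -0.16 -3.11]]
t 5.88 p [ 0.628  -0.0665  0.1675] F [ 0.33 -0.16 -3.11] w 0.0553 gf 63.8 q [-29.  16.  37. 115. -23.  32. 113.]
.56,-.06,.24,10 -> [3.5, 0.7, -9.3] [0.002, 0.223, 0.0]
.56,.10,.26,0 -> [2.7, 16.7, -11.1] [0.002, 0.398, 0.0]
.5415,.3405,.24,0 -> [5.2, 40.7, -9.9] [0.002, 0.398, 0.0]
.5415,.3405,.09,0 -> [11.0, 40.7, 3.9] [0.002, 0.398, 0.0]
.4435,.3435,.24,0 -> [14.2, 41.0, -13.7] [0.002, 0.398, 0.0]
```

```bash
cat > w.py <<'E'
from h import *
F=[]
for i in range(14): eyes.snapshot("top");F.append(arm.observe()["contact_force"][2])
print(np.round(F,2),np.mean(F),np.std(F)/14**.5)
E
python3 w.py
```

```text
[-2.25 -2.71 -2.08 -3.76 -1.67 -2.07 -2.14 -2.62 -2.49 -2.25 -2.85 -2.61
 -2.51 -2.05] -2.4332831026963966 0.12841631329363346
```

Held weight is about 2.5 N: this is the half-full one, so it goes back in its slot.

```bash
python3 mv.py .629,-.0658,.0815,23
```

```text
t 6.58 p [ 0.6288 -0.0665  0.1689] F [-0.11 -0.61 -2.05] w 0.0547 gf 63.8 q [-29.  16.  37. 114. -23.  32. 113.]
.629,-.0658,.0815,23 -> [3.4, 0.1, 8.1] [0.002, -0.001, -0.0]
```

>>> jog_arm --steps '[[1,[0.8,0,1.8],[0,0,0]],[1,[1.6,0.1,3.7],[0,0,0]],[1,[2.3,0.1,5.5],[0,0,0]],[1,[2.9,0.1,6.8],[0,0,0]],[1,[3.2,0.1,7.6],[0,0,0]],[1,[3.4,0.1,8.0],[0,0,0]],[1,[3.4,0.1,8.0],[0,0,0]],[1,[3.4,0.1,8.0],[0,0,0]]]'

```text
clock: 7.25
tool_pos: [0.6291, -0.0655, 0.0826]
eef_rot: [[-0.921, -0.001, 0.39], [0.0, 1.0, 0.002], [-0.39, 0.002, -0.921]]
contact_force: [-0.7, 0.4, -3.2]
width: 0.0545
gripper_force: 63.9
```

```bash
python3 mv.py .629,-.0658,.0815,23
```

```text
t 7.25 p [ 0.6291 -0.0655  0.0826] F [-0.7   0.44 -3.21] w 0.0545 gf 63.9 q [-20.  23.  28. 118. -34.  22. 123.]
.629,-.0658,.0815,23 -> [0.1, -0.0, 0.1] [0.002, -0.0, -0.0]
```

>>> jog_arm --steps '[[1,[0.1,0,0.15],[0,0,0]],[1,[0.1,0,0.15],[0,0,0]],[-0.6,[0.1,0,0.15],[0,0,0]],[-0.6,[0.1,0,0.15],[0,0,0]],[-0.6,[0.1,0,0.15],[0,0,0]],[-0.6,[0.1,0,0.15],[0,0,0]],[-0.6,[0.1,0,-2],[0,0,0]],[-0.6,[0.1,0,-5],[0,0,0]],[-0.6,[0.1,0,-8],[0,0,0]],[-0.6,[0.1,0,-8],[0,0,0]],[-0.6,[0.1,0,-8],[0,0,0]]]'

```text
clock: 8.17
tool_pos: [0.5975, -0.0652, 0.1572]
eef_rot: [[-0.92, -0.001, 0.393], [0.0, 1.0, 0.004], [-0.393, 0.003, -0.92]]
contact_force: [-0.3, -0.2, -0.9]
width: 0.0682
gripper_force: 0.0
```

```bash
cat > caps.py <<'E'
from h import *
from scipy import ndimage
for n in("scene","top"):
    s=eyes.snapshot(n);P=cloud(s);hsv=cv2.cvtColor(s["pixels"],cv2.COLOR_RGB2HSV)
    m=(hsv[...,0]>100)&(hsv[...,0]<130)&(hsv[...,1]>140)&(hsv[...,2]>60)&(P[...,0]>.35)&(P[...,0]<.75)&(P[...,1]<.5)&(P[...,1]>-.35)&(P[...,2]<.2)&(P[...,2]>.06)
    l,k=ndimage.label(m)
    for i in range(1,k+1):
        if (l==i).sum()>40: print(n,(l==i).sum(),P[l==i].mean(0).round(4))
E
python3 caps.py; python3 mv.py .5955,-.157,.156,23 .6285,-.157,.0795,23
```

```text
scene 219 [ 0.6122 -0.1583  0.1154]
scene 230 [ 0.6128 -0.2494  0.1159]
top 222 [ 0.6144 -0.2484  0.1164]
top 68 [ 0.6241 -0.0611  0.1203]
top 181 [ 0.6152 -0.1588  0.1179]
t 8.27 p [ 0.5964 -0.0649  0.1547] F [-0.15  0.38 -0.03] w 0.0684 gf 0.0 q [-31.  14.  38. 119. -22.  29. 113.]
.5955,-.157,.156,23 -> [0.0, -9.2, -0.2] [0.003, -0.002, 0.0]
.6285,-.157,.0795,23 -> [-0.0, -9.2, 8.2] [0.003, -0.002, 0.0]
```

>>> jog_arm --steps '[[-0.6,[0,-3,0],[0,0,0]],[-0.6,[0,-6,0],[0,0,0]],[-0.6,[0,-9.2,0],[0,0,0]],[-0.6,[0,-9.2,0],[0,0,0]],[-0.6,[0,-9.2,0],[0,0,0]],[-0.6,[0,-9.2,0],[0,0,0]]]'

```text
clock: 8.77
tool_pos: [0.596, -0.1571, 0.1535]
eef_rot: [[-0.922, -0.001, 0.387], [0.001, 1.0, 0.003], [-0.387, 0.003, -0.922]]
contact_force: [0.2, 0.1, 0.6]
width: 0.0684
gripper_force: 0.0
```

```bash
python3 mv.py .6285,-.1575,.0795,23; python3 caps.py
```

```text
t 8.77 p [ 0.596  -0.1571  0.1535] F [0.24 0.08 0.59] w 0.0684 gf 0.0 q [-16.  16.  35. 117. -30.  32. 129.]
.6285,-.1575,.0795,23 -> [-0.1, -0.1, 8.1] [0.003, -0.004, -0.001]
scene 231 [ 0.613  -0.2493  0.116 ]
top 180 [ 0.6181 -0.2495  0.1177]
top 203 [ 0.6107 -0.0657  0.1168]
top 108 [ 0.6229 -0.1533  0.1196]
```

>>> jog_arm --steps '[[-0.6,[0,0,2],[0,0,0]],[-0.6,[0,0,4],[0,0,0]],[-0.6,[-0.1,0,6],[0,0,0]],[-0.6,[-0.1,0,7.5],[0,0,0]],[-0.6,[-0.1,0,8.1],[0,0,0]],[-0.6,[-0.1,0,8.1],[0,0,0]],[-0.6,[-0.1,0,8.1],[0,0,0]],[1,[-0.1,0,8.1],[0,0,0]],[1,[-0.1,0,8.1],[0,0,0]],[1,[-0.1,0,8.1],[0,0,0]],[1,[-0.1,0,8.1],[0,0,0]],[1,[-0.1,0,8.1],[0,0,0]]]'

```text
clock: 9.87
tool_pos: [0.6295, -0.1573, 0.0821]
eef_rot: [[-0.92, -0.001, 0.391], [0.0, 1.0, 0.003], [-0.391, 0.003, -0.92]]
contact_force: [-4.0, 0.7, 6.3]
width: 0.0548
gripper_force: 63.2
```

>>> jog_arm --steps '[[1,[-0.4,0,-0.9],[0,0,0]],[1,[-0.8,0,-1.8],[0,0,0]],[1,[-1.6,0,-3.7],[0,0,0]],[1,[-2.4,0,-5.5],[0,0,0]],[1,[-3.1,0,-7.4],[0,0,0]],[1,[-3.9,0,-9.2],[0,0,0]],[1,[-3.9,0,-9.2],[0,0,0]],[1,[-3.9,0,-9.2],[0,0,0]],[1,[-3.9,0,-9.2],[0,0,0]]]'

```text
clock: 10.62
tool_pos: [0.6286, -0.157, 0.1801]
eef_rot: [[-0.922, -0.001, 0.388], [-0.0, 1.0, 0.003], [-0.388, 0.003, -0.922]]
contact_force: [-0.0, -0.3, -1.0]
width: 0.0549
gripper_force: 63.4
```

```bash
python3 w.py;python3 mv.py .58,-.157,.26,10 .53,.10,.27,0 .5415,.3405,.24,0 .4435,.3435,.24,0
```

```text
[-1.26 -0.93 -1.21 -0.57 -1.25 -0.45 -1.14 -0.98 -1.05 -0.78 -0.9  -0.85
 -0.56 -0.81] -0.911339944876035 0.06748450936376027
t 11.32 p [ 0.6292 -0.1575  0.1807] F [-0.28 -0.48 -0.81] w 0.0548 gf 63.4 q [-18.  17.  37. 111. -29.  36. 127.]
.58,-.157,.26,10 -> [1.4, 0.1, -9.2] [0.002, 0.226, 0.0]
.53,.10,.27,0 -> [5.7, 25.8, -12.0] [0.002, 0.4, 0.0]
.5415,.3405,.24,0 -> [5.8, 49.8, -8.8] [0.002, 0.4, 0.0]
.4435,.3435,.24,0 -> [14.8, 50.1, -12.6] [0.002, 0.4, 0.0]
```

About 0.9 N: the empty one, for the near compartment.

>>> jog_arm --steps '[[1,[0.7,0,-4],[0,0.1,0]],[1,[1.4,0.1,-7],[0,0.2,0]],[1,[2,3,-9.2],[0,0.27,0]],[1,[2.8,6,-10],[0,0.34,0]],[1,[3.5,9.5,-11],[0,0.4,0]],[1,[4,13,-12],[0,0.4,0]],[1,[4.5,16.5,-12],[0,0.4,0]],[1,[5,20,-12],[0,0.4,0]],[1,[5.7,23,-12],[0,0.4,0]],[1,[5.7,25.8,-12],[0,0.4,0]],[1,[5.7,25.8,-12],[0,0.4,0]],[1,[5.7,25.8,-12],[0,0.4,0]]]'

```text
clock: 12.32
tool_pos: [0.5296, 0.1026, 0.2694]
eef_rot: [[-1.0, -0.006, 0.0], [-0.006, 1.0, 0.002], [-0.0, 0.002, -1.0]]
contact_force: [0.5, -0.8, -1.0]
width: 0.0548
gripper_force: 63.9
```

```bash
python3 mv.py .4435,.3435,.24,0,-.03 .4435,.3435,.08,0,-.03
```

```text
t 12.32 p [0.5296 0.1026 0.2694] F [ 0.46 -0.79 -1.05] w 0.0548 gf 63.9 q [-48.  12.  38. 101.  -8.  70.  83.]
.4435,.3435,.24,0,-.03 -> [8.5, 24.1, 3.0] [0.002, 0.0, 0.036]
.4435,.3435,.08,0,-.03 -> [8.5, 24.1, 19.0] [0.002, 0.0, 0.036]
```

>>> jog_arm --steps '[[1,[1.2,3.5,0],[0,0,0]],[1,[2.4,7,0],[0,0,0]],[1,[3.6,10.5,0],[0,0,0]],[1,[4.8,14,0.5],[0,0,0]],[1,[6,17.5,1],[0,0,0.03]],[1,[7.2,21,2],[0,0,0.036]],[1,[8.5,24.1,4],[0,0,0.036]],[1,[8.5,24.1,8],[0,0,0.036]],[1,[8.5,24.1,12],[0,0,0.036]],[1,[8.5,24.1,14],[0,0,0.036]],[1,[8.5,24.1,14],[0,0,0.036]],[1,[8.5,24.1,14],[0,0,0.036]]]'

```text
clock: 13.32
tool_pos: [0.4453, 0.3399, 0.1298]
eef_rot: [[-0.999, 0.037, -0.0], [0.037, 0.999, 0.0], [0.0, 0.0, -1.0]]
contact_force: [0.0, -0.1, 0.6]
width: 0.0553
gripper_force: 63.9
```

```bash
python3 mv.py .4435,.3435,.0715,0,-.03
python3 - <<'E'
from h import *
s=eyes.snapshot("scene"); cv2.imwrite("pics/b1.png",cv2.resize(s["pixels"][80:230,180:380,::-1],None,fx=4,fy=4))
E
```

```text
t 13.32 p [0.4453 0.3399 0.1298] F [ 0.   -0.11  0.59] w 0.0553 gf 63.9 q [-64.  22.  28. 107. -12.  54.  57.]
.4435,.3435,.0715,0,-.03 -> [0.2, 0.4, 5.8] [0.0, -0.0, -0.007]
```

View pics/b1.png

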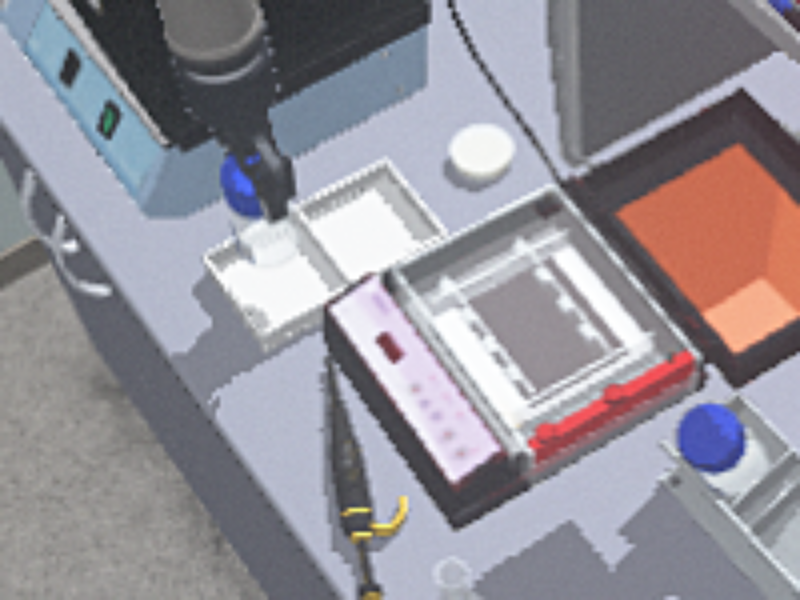

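The bottle hangs upright over the near compartment (265,245 in the crop); the far one is free at (375,215). Lower it.

>>> jog_arm --steps '[[1,[0.2,0.3,2],[0,0,0]],[1,[0.2,0.3,4],[0,0,0]],[1,[0.2,0.3,5],[0,0,0]],[1,[0.2,0.3,5.6],[0,0,0]],[1,[0.2,0.3,5.8],[0,0,0]],[1,[0.2,0.3,5.8],[0,0,0]],[1,[0.2,0.3,5.8],[0,0,0]]]'

```text
clock: 13.95
tool_pos: [0.4436, 0.3451, 0.0733]
eef_rot: [[-0.999, 0.036, 0.002], [0.036, 0.999, 0.004], [-0.002, 0.004, -1.0]]
contact_force: [0.1, -0.3, -0.7]
width: 0.0547
gripper_force: 63.9
```

```bash
python3 mv.py
```

```text
t 13.95 p [0.4436 0.3451 0.0733] F [ 0.06 -0.29 -0.73] w 0.0547 gf 63.9 q [-63.  26.  26. 110. -15.  47.  59.]
```

>>> jog_arm --steps '[[1,[0,0,0.1],[0,0,0]],[1,[0,0,0.2],[0,0,0]],[1,[0,0,0.3],[0,0,0]],[1,[0,0,0.3],[0,0,0]]]'

```text
clock: 14.28
tool_pos: [0.4426, 0.3447, 0.0692]
eef_rot: [[-0.999, 0.035, 0.0], [0.035, 0.999, 0.002], [0.0, 0.002, -1.0]]
contact_force: [0.4, -0.6, -0.8]
width: 0.055
gripper_force: 63.9
```

>>> jog_arm --steps '[[1,[0,0,0.1],[0,0,0]],[1,[0,0,0.15],[0,0,0]],[1,[0,0,0.15],[0,0,0]]]'

```text
clock: 14.53
tool_pos: [0.4429, 0.3448, 0.0686]
eef_rot: [[-0.999, 0.035, -0.0], [0.035, 0.999, 0.003], [0.0, 0.003, -1.0]]
contact_force: [-0.9, -1.4, 6.3]
width: 0.0547
gripper_force: 65.0
```

>>> jog_arm --steps '[[-0.6,[0,0,0],[0,0,0]],[-0.6,[0,0,0],[0,0,0]],[-0.6,[0,0,0],[0,0,0]],[-0.6,[0,0,0],[0,0,0]],[-0.6,[0,0,-2],[0,0,0]],[-0.6,[0,0,-5],[0,0,0]],[-0.6,[0,0,-9],[0,0,0]],[-0.6,[0,0,-13],[0,0,0]],[-0.6,[0,0,-17],[0,0,0]],[-0.6,[0,0,-17],[0,0,0]],[-0.6,[0,0,-17],[0,0,0]]]'

```text
clock: 15.45
tool_pos: [0.4441, 0.3453, 0.2404]
eef_rot: [[-0.999, 0.035, 0.004], [0.035, 0.999, 0.007], [-0.004, 0.007, -1.0]]
contact_force: [-1.0, -0.3, -1.3]
width: 0.068
gripper_force: 0.0
```

```bash
python3 caps.py; python3 mv.py .53,.1,.26,0 .585,-.249,.18,23
```

```text
scene 136 [0.438 0.344 0.106]
scene 185 [ 0.6106 -0.0658  0.1163]
scene 230 [ 0.613  -0.249   0.1159]
top 221 [ 0.6144 -0.2482  0.117 ]
top 205 [ 0.6107 -0.0657  0.1167]
top 147 [0.4322 0.341  0.1082]
t 15.55 p [0.442  0.344  0.2368] F [-0.27  0.    0.95] w 0.0684 gf 0.0 q [-67.  15.  30. 101.  -8.  66.  54.]
.53,.1,.26,0 -> [-9.6, -24.1, -2.4] [0.001, -0.001, -0.035]
.585,-.249,.18,23 -> [-16.4, -58.8, 5.6] [-0.006, -0.403, -0.035]
```

>>> jog_arm --steps '[[-0.6,[-4,-10,-2.4],[0,0,-0.035]],[-0.6,[-9.6,-24.1,-2.4],[0,0,-0.035]],[-0.6,[-9.6,-24.1,-2.4],[0,0,-0.035]],[-0.6,[-9.6,-24.1,-2.4],[0,0,-0.035]],[-0.6,[-9.6,-24.1,-2.4],[0,0,-0.035]],[-0.6,[-12,-36,-2],[0,-0.1,-0.035]],[-0.6,[-12,-36,-2],[0,-0.2,-0.035]],[-0.6,[-12,-36,-2],[0,-0.3,-0.035]],[-0.6,[-16,-58,0],[0,-0.4,-0.035]],[-0.6,[-16,-58,0],[0,-0.4,-0.035]],[-0.6,[-16,-58,0],[0,-0.4,-0.035]],[-0.6,[-16,-58,0],[0,-0.4,-0.035]]]'

```text
clock: 16.55
tool_pos: [0.5623, -0.1306, 0.243]
eef_rot: [[-0.922, 0.002, 0.387], [0.0, 1.0, -0.003], [-0.387, -0.003, -0.922]]
contact_force: [0.4, 0.5, -0.9]
width: 0.0684
gripper_force: 0.0
```

>>> jog_arm --steps '[[-0.6,[0,0,0],[0,0,0]],[-0.6,[0,0,0],[0,0,0]],[-0.6,[0,0,0],[0,0,0]],[-0.6,[0,0,0],[0,0,0]]]'

```text
clock: 16.88
tool_pos: [0.5638, -0.1268, 0.2435]
eef_rot: [[-0.922, -0.002, 0.386], [-0.003, 1.0, -0.003], [-0.386, -0.004, -0.922]]
contact_force: [0.1, 0.2, 0.3]
width: 0.0682
gripper_force: 0.0
```

```bash
python3 mv.py .5965,-.249,.156,23 .6295,-.249,.0795,23
```

```text
t 16.88 p [ 0.5638 -0.1268  0.2435] F [0.09 0.23 0.32] w 0.0682 gf 0.0 q [-41.   4.  55. 116. -12.  40. 111.]
.5965,-.249,.156,23 -> [0.4, -12.2, 9.4] [-0.003, -0.005, 0.003]
.6295,-.249,.0795,23 -> [0.3, -12.2, 17.7] [-0.003, -0.005, 0.003]
```

>>> jog_arm --steps '[[-0.6,[0,-4,0],[0,0,0]],[-0.6,[0.2,-8,1],[0,0,0]],[-0.6,[0.4,-12.2,4],[0,0,0]],[-0.6,[0.4,-12.2,7],[0,0,0]],[-0.6,[0.4,-12.2,8],[0,0,0]],[-0.6,[0.4,-12.2,8],[0,0,0]],[-0.6,[0.4,-12.2,8],[0,0,0]],[-0.6,[0.4,-12.2,8],[0,0,0]]]'

```text
clock: 17.55
tool_pos: [0.5925, -0.2494, 0.1715]
eef_rot: [[-0.921, -0.002, 0.39], [-0.003, 1.0, -0.003], [-0.39, -0.004, -0.921]]
contact_force: [0.3, 0.3, -0.0]
width: 0.0683
gripper_force: 0.0
```

```bash
python3 mv.py .6295,-.249,.0795,23
```

```text
t 17.55 p [ 0.5925 -0.2494  0.1715] F [ 0.31  0.35 -0.  ] w 0.0683 gf 0.0 q [-15.  21.  48. 112. -42.  40. 148.]
.6295,-.249,.0795,23 -> [0.2, 0.1, 9.9] [-0.003, -0.0, 0.003]
```

>>> jog_arm --steps '[[-0.6,[0,0,2],[0,0,0]],[-0.6,[0.1,0,4],[0,0,0]],[-0.6,[0.2,0,6],[0,0,0]],[-0.6,[0.2,0,6],[0,0,0]],[-0.6,[0.2,0,6],[0,0,0]]]'

```text
clock: 17.97
tool_pos: [0.6136, -0.25, 0.1151]
eef_rot: [[-0.921, -0.001, 0.389], [-0.002, 1.0, -0.003], [-0.389, -0.004, -0.921]]
contact_force: [-0.4, -0.0, -0.1]
width: 0.0683
gripper_force: 0.0
```

```bash
python3 mv.py .6295,-.249,.0795,23
```

```text
t 17.97 p [ 0.6136 -0.25    0.1151] F [-0.4  -0.04 -0.05] w 0.0683 gf 0.0 q [-10.  27.  42. 112. -50.  36. 154.]
.6295,-.249,.0795,23 -> [-0.1, 0.1, 3.9] [-0.003, -0.002, 0.002]
```

>>> jog_arm --steps '[[-0.6,[0,0.1,1.5],[0,0,0]],[-0.6,[0,0.1,3],[0,0,0]],[-0.6,[-0.1,0.1,3.9],[0,0,0]],[-0.6,[-0.1,0.1,3.9],[0,0,0]],[-0.6,[-0.1,0.1,3.9],[0,0,0]],[1,[-0.1,0.1,3.9],[0,0,0]],[1,[-0.1,0.1,3.9],[0,0,0]],[1,[-0.1,0.1,3.9],[0,0,0]],[1,[-0.1,0.1,3.9],[0,0,0]],[1,[-0.1,0.1,3.9],[0,0,0]]]'

```text
clock: 18.8
tool_pos: [0.6294, -0.2505, 0.0801]
eef_rot: [[-0.921, 0.001, 0.39], [-0.001, 1.0, -0.003], [-0.39, -0.003, -0.921]]
contact_force: [-2.5, 2.5, 5.2]
width: 0.0547
gripper_force: 61.8
```

>>> jog_arm --steps '[[1,[-0.4,0,-0.9],[0,0,0]],[1,[-0.8,0,-1.8],[0,0,0]],[1,[-1.6,0,-3.7],[0,0,0]],[1,[-2.4,0,-5.5],[0,0,0]],[1,[-3.1,0,-7.4],[0,0,0]],[1,[-3.9,0,-9.2],[0,0,0]],[1,[-3.9,0,-9.2],[0,0,0]],[1,[-3.9,0,-9.2],[0,0,0]],[1,[-3.9,0,-9.2],[0,0,0]]]'

```text
clock: 19.55
tool_pos: [0.6281, -0.2493, 0.1769]
eef_rot: [[-0.923, 0.001, 0.386], [-0.001, 1.0, -0.003], [-0.386, -0.003, -0.922]]
contact_force: [-0.2, -0.0, -5.2]
width: 0.0548
gripper_force: 64.4
```

```bash
python3 w.py;python3 mv.py .58,-.249,.26,10 .55,.10,.27,0
```

```text
[-4.57 -5.17 -5.05 -4.19 -4.8  -4.08 -4.13 -4.94 -4.15 -4.37 -5.24 -3.99
 -4.8  -4.53] -4.572022930833505 0.11091810671296677
t 20.25 p [ 0.6293 -0.2502  0.1783] F [ 1.22  0.46 -4.53] w 0.0549 gf 64.4 q [-15.  24.  48. 107. -43.  42. 146.]
.58,-.249,.26,10 -> [1.4, 0.1, -9.4] [-0.004, 0.224, 0.0]
.55,.10,.27,0 -> [3.7, 35.0, -11.7] [-0.004, 0.399, -0.0]
```

About 4.5 N: the full one. Carry it to the far compartment.

>>> jog_arm --steps '[[1,[0.7,0,-4],[0,0.1,0]],[1,[1.4,0.1,-8],[0,0.2,0]],[1,[1.8,3,-9.4],[0,0.27,0]],[1,[2.2,6,-10],[0,0.34,0]],[1,[2.6,9.5,-11],[0,0.4,0]],[1,[3,13,-11.7],[0,0.4,0]],[1,[3.3,16.5,-11.7],[0,0.4,0]],[1,[3.7,20,-11.7],[0,0.4,0]],[1,[3.7,23.5,-11.7],[0,0.4,0]],[1,[3.7,27,-11.7],[0,0.4,0]],[1,[3.7,31,-11.7],[0,0.4,0]],[1,[3.7,35,-11.7],[0,0.4,0]]]'

```text
clock: 21.25
tool_pos: [0.5504, 0.1021, 0.2708]
eef_rot: [[-1.0, 0.002, 0.001], [0.002, 1.0, -0.002], [-0.001, -0.002, -1.0]]
contact_force: [0.7, 0.6, -4.7]
width: 0.0547
gripper_force: 66.0
```

>>> jog_arm --steps '[[1,[0,0,0],[0,0,0]],[1,[0,0,0],[0,0,0]]]'

```text
clock: 21.42
tool_pos: [0.5503, 0.1051, 0.2699]
eef_rot: [[-1.0, -0.007, -0.0], [-0.007, 1.0, -0.003], [0.0, -0.003, -1.0]]
contact_force: [-0.3, -1.8, -3.6]
width: 0.055
gripper_force: 65.7
```

```bash
python3 mv.py .5415,.3405,.22,0,-.03 .5415,.3405,.13,0,-.03
```

```text
t 21.42 p [0.5503 0.1051 0.2699] F [-0.32 -1.78 -3.57] w 0.055 gf 65.7 q [-62.  20.  59.  99. -18.  72.  92.]
.5415,.3405,.22,0,-.03 -> [0.7, 23.6, 4.9] [-0.003, -0.0, 0.037]
.5415,.3405,.13,0,-.03 -> [0.7, 23.6, 13.9] [-0.003, -0.0, 0.037]
```

>>> jog_arm --steps '[[1,[0.1,3.5,0],[0,0,0]],[1,[0.2,7,0],[0,0,0]],[1,[0.3,10.5,0],[0,0,0]],[1,[0.4,14,0.5],[0,0,0]],[1,[0.5,17.5,1],[0,0,0.02]],[1,[0.6,21,2],[0,0,0.037]],[1,[0.7,23.6,4],[0,0,0.037]],[1,[0.7,23.6,7],[0,0,0.037]],[1,[0.7,23.6,10],[0,0,0.037]],[1,[0.7,23.6,13],[0,0,0.037]],[1,[0.7,23.6,13],[0,0,0.037]],[1,[0.7,23.6,13],[0,0,0.037]]]'

```text
clock: 22.42
tool_pos: [0.5429, 0.3346, 0.1384]
eef_rot: [[-0.999, 0.04, -0.003], [0.04, 0.999, -0.006], [0.003, -0.006, -1.0]]
contact_force: [-0.0, 0.7, -3.8]
width: 0.0549
gripper_force: 65.9
```

```bash
python3 mv.py .542,.3405,.0725,0,-.03
python3 - <<'E'
from h import *
s=eyes.snapshot("scene"); cv2.imwrite("pics/b2.png",cv2.resize(s["pixels"][60:210,200:400,::-1],None,fx=4,fy=4))
E
```

```text
t 22.42 p [0.5429 0.3346 0.1384] F [-0.01  0.72 -3.83] w 0.0549 gf 65.9 q [-70.  36.  50.  96. -30.  63.  77.]
.542,.3405,.0725,0,-.03 -> [0.1, 0.6, 6.6] [-0.006, -0.003, -0.01]
```

View pics/b2.png

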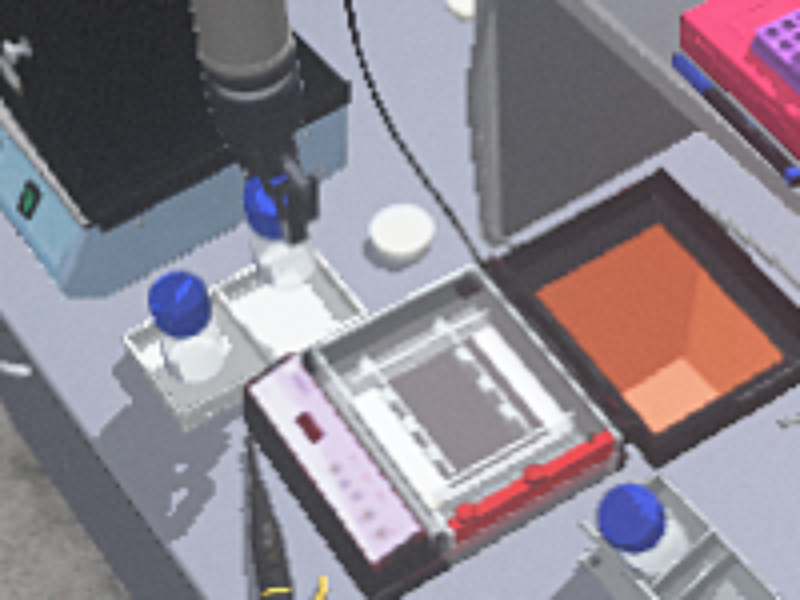

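The empty bottle stands in the near compartment (195,350), the full one hangs above the far one (285,260), and the half-full one leans in the rack (630,520). Lower it.

>>> jog_arm --steps '[[1,[0.1,0.4,2],[0,0,0]],[1,[0.1,0.4,4],[0,0,-0.01]],[1,[0.1,0.4,5.5],[0,0,-0.01]],[1,[0.1,0.4,6.3],[0,0,-0.01]],[1,[0.1,0.4,6.5],[0,0,-0.01]],[1,[0.1,0.4,6.5],[0,0,-0.01]],[1,[0.1,0.4,6.5],[0,0,-0.01]]]'

```text
clock: 23.05
tool_pos: [0.5435, 0.3397, 0.0755]
eef_rot: [[-1.0, 0.029, 0.001], [0.029, 1.0, -0.003], [-0.001, -0.003, -1.0]]
contact_force: [-0.3, 0.1, -4.1]
width: 0.0551
gripper_force: 66.5
```

>>> jog_arm --steps '[[1,[0,0,0.1],[0,0,0]],[1,[0,0,0.2],[0,0,0]],[1,[0,0,0.3],[0,0,0]],[1,[0,0,0.3],[0,0,0]]]'

```text
clock: 23.38
tool_pos: [0.5423, 0.3396, 0.0713]
eef_rot: [[-1.0, 0.028, -0.001], [0.028, 1.0, -0.004], [0.001, -0.004, -1.0]]
contact_force: [-0.5, 0.8, -3.4]
width: 0.0553
gripper_force: 66.5
```

>>> jog_arm --steps '[[1,[0,0,0.1],[0,0,0]],[1,[0,0,0.2],[0,0,0]],[1,[0,0,0.3],[0,0,0]],[1,[0,0,0.3],[0,0,0]]]'

```text
clock: 23.72
tool_pos: [0.5421, 0.3394, 0.0679]
eef_rot: [[-1.0, 0.028, -0.002], [0.028, 1.0, -0.005], [0.001, -0.005, -1.0]]
contact_force: [-0.1, 0.8, -4.3]
width: 0.0548
gripper_force: 66.5
```

>>> jog_arm --steps '[[1,[0,0,0.1],[0,0,0]],[1,[0,0,0.15],[0,0,0]],[1,[0,0,0.15],[0,0,0]]]'

```text
clock: 23.97
tool_pos: [0.5427, 0.3395, 0.0675]
eef_rot: [[-1.0, 0.028, -0.001], [0.028, 1.0, -0.004], [0.001, -0.004, -1.0]]
contact_force: [-1.1, -1.0, 1.8]
width: 0.0548
gripper_force: 66.8
```

>>> jog_arm --steps '[[-0.6,[0,0,0],[0,0,0]],[-0.6,[0,0,0],[0,0,0]],[-0.6,[0,0,0],[0,0,0]],[-0.6,[0,0,0],[0,0,0]],[-0.6,[0,0,-2],[0,0,0]],[-0.6,[0,0,-5],[0,0,0]],[-0.6,[0,0,-9],[0,0,0]],[-0.6,[0,0,-13],[0,0,0]],[-0.6,[0,0,-17],[0,0,0]],[-0.6,[2,-4,-17],[0,0,0]],[-0.6,[3,-8,-17],[0,0,0]],[-0.6,[3,-12,-17],[0,0,0]]]'

```text
clock: 24.97
tool_pos: [0.5078, 0.222, 0.2377]
eef_rot: [[-1.0, 0.024, -0.001], [0.024, 1.0, -0.003], [0.001, -0.003, -1.0]]
contact_force: [1.5, -1.5, -1.3]
width: 0.0683
gripper_force: 0.0
```

>>> jog_arm --steps '[[-0.6,[0,-4,0],[0,0,0]],[-0.6,[0,-8,0],[0,0,0]],[-0.6,[0,-8,0],[0,0,0]],[-0.6,[0,-8,0],[0,0,0]],[-0.6,[0,-8,0],[0,0,0]]]'

```text
clock: 25.38
tool_pos: [0.5071, 0.1426, 0.2377]
eef_rot: [[-1.0, 0.028, -0.001], [0.028, 1.0, -0.003], [0.001, -0.003, -1.0]]
contact_force: [-0.7, 0.7, 0.4]
width: 0.0684
gripper_force: 0.0
```

```bash
python3 caps.py
python3 - <<'E'
from h import *
s=eyes.snapshot("scene"); cv2.imwrite("pics/f.png",cv2.resize(s["pixels"][60:260,190:450,::-1],None,fx=3,fy=3))
E
```

```text
scene 164 [0.5396 0.3347 0.1023]
scene 176 [0.4368 0.3403 0.1026]
scene 187 [ 0.6107 -0.0659  0.1156]
top 206 [ 0.6106 -0.0657  0.1168]
top 211 [0.5414 0.3366 0.1078]
top 214 [0.4387 0.3419 0.108 ]
```

View pics/f.png

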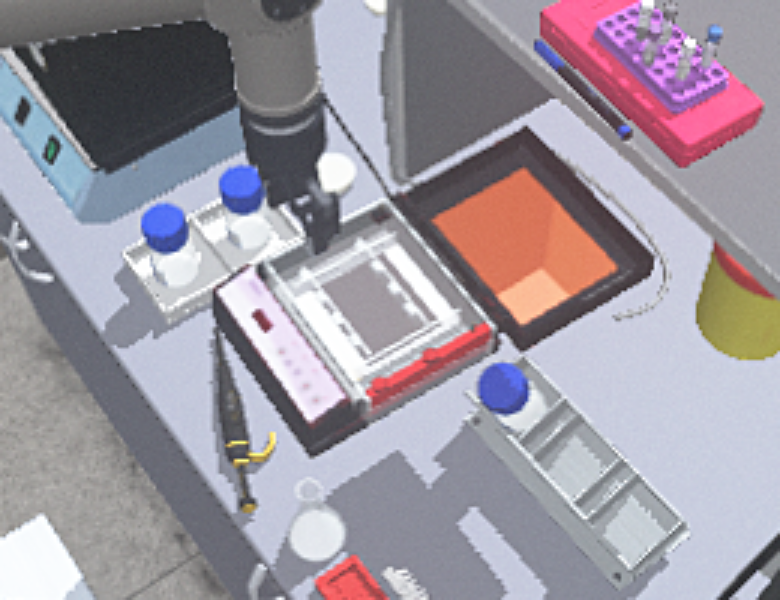

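Both tray bottles stand upright at (170,255) and (245,220), the half-full one leans in the left slot at (505,390), and the bystanders in view look undisturbed. The gripper is clear, so I hand in.

```bash
python3 -c "
from cell import ticket
print(ticket.finish_job())"
```

```text
the job is handed in; nothing more can be done
None
```

The job is handed in, with no verdict returned: the full bottle (about 4.5 N) stands in the far compartment, the empty one (about 0.9 N) in the near one, and the half-full one (about 2.5 N) leans in the rack's left slot.

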